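# Empty a stock crate over the edge stop of the tipping bench

## Task

Empty the crate of tins into the sorting tray of the tipping bench. Take the crate by the bar handle at its rear, push it flat along the deck until it sits square up against the steel edge stop, then raise the handle and tip the crate over the stop, keeping its foot behind the stop and not lifting the whole crate. Let it down gently onto its side on the chute, so that all three tins roll out into the tray, and leave the crate lying there on its side; do not shift the other goods standing about.

Things in the scene. Friction and masses are not known exactly. Their poses are not given: they have to be found in the camera images.
- bench: The tipping bench, fixed to the table. Origin: on the table (z = 0) below the rear face of the edge stop, mid-width. Its +y is the tipping direction, x runs along the stop, z up. Wooden deck 360 wide (x), from y = -315 to y = 0, its top 60 above the table; back panel behind the deck, stop, chute and tray before it are parts of the bench. Friction about 0.6.
- panel (a point): Top middle of the bench's upright plywood back panel's face, at bench position (0, -317, 308); the panel is 360 wide and stands on the table behind the deck, 40 to 70 behind the crate's handle. A gripper pointing straight down at the handle strikes it with its housing; lean the gripper's top away from it, towards the stop, by 30 to 40 degrees.
- stop: The edge stop, a fixed steel strip across the front end of the deck, 360 long (x), 8 thick. Its origin lies at deck level (60 above the table) in the middle of its rear face; axes as the bench. It stands 16 above the deck; the upper rear edge is what the crate tips over.
- chute (a point): Middle of the upper end of the steel chute beyond the stop, at bench position (0, 8, 76). The chute falls to 41 high at y = 115, 250 wide between two cheeks 129 tall (inner faces at x = -125 and +125), and ends over the tray.
- tray (a point): Centre of the sorting tray's floor, at bench position (0, 238, 6), axes as the bench. Inside, the tray reaches from x = -125 to 125 and y = 116 to 354 in the bench's frame; floor 6 high, rim 89 high.
- crate: Loose blue plastic crate, open on top, standing on the deck 18 to 40 short of the stop, up to 0.1 rad askew. Origin: centre of its underside; +y points to its front (to the stop), z up. Outside 130 (x) by 172 (y) by 100 tall, walls and floor 4. A band 10 tall stands 6 proud of the walls all round, at foot and rim. About 0.77 kg with the tins, 0.32 kg empty (each varies by a fifth).
- crate_in (a point): Centre of the crate's inner floor. Pushed, the crate slides with 3 to 7 N; the force rises well above that at the stop. Tipped, it turns on its front lower edge, then from 0.4 rad on the stop's upper rear edge, lodged above the foot band 15 above the underside; it balances at about 75 degrees and comes to rest on the chute turned by about 105 degrees.
- handle (a point): Middle of the crate's handle: a round steel bar, 10 thick, along the crate's x, 102 clear between its two flat side arms, 55 behind the rear wall (44 clear of the rim band), at crate position (0, -141, 98). Axes as the crate. A pinched bar can turn between the fingers as the crate tips.
- foot (a point): Middle of the crate's front lower edge, at crate position (0, 92, 0). It meets the stop when its y in the bench's frame is 0. An askew crate meets the stop with one corner first and tends to turn in the grip: swing its handle sideways, firmly held, in line with the crate's middle while sliding it, so that it turns square.
- tin_a_center (a point): Centre of one of three like round steel tins, 52 in diameter and 110 long, about 0.15 kg, lying in the crate side by side along the crate's x. Its x runs along the tin's axis.
- tin_b_center (a point): Centre of the second tin, same size.
- tin_c_center (a point): Centre of the third tin, same size.
- carton: Bystander: small cardboard carton, 52 x 115 x 72, on the deck beside the crate, at the bench's +x side. Origin: centre of its underside.
- jar: Bystander: glass jar, 48 in diameter, 85 tall, on the deck beside the crate, behind the carton at the bench's +x side. Origin: centre of its underside.
- pail: Bystander: grey pail, 170 across the rim, 170 tall, on the table to the right of the bench. Origin: centre of its underside.
- brush: Bystander: flat brush, 200 long, lying on the table to the right of the bench. Origin: middle of its length, at table height.
- spare_tin: Bystander: wide steel tin, 100 in diameter, 120 tall, on the table to the left of the bench. Origin: centre of its underside.
There are look-alikes about, which are no part of the job. Leave any orange look-alike of the part that bears tin_b_center alone.

How it is judged:
On the way, in this order (a step that is already met when the one before it is completed fails the run):
1. the crate stands flat on the deck, square against the edge stop (gap under 5 mm, askew by less than 0.05 rad) (y of foot in the frame of bench above -0.005 m and z of foot in the frame of bench below 0.066 m and angle between the x axis of crate and the x axis of bench, either way round below 0.05 rad and angle between crate's own z axis and vertical below 0.1 rad), for 0.2 s.
2. the crate is tipped by more than 75 degrees with its foot behind the stop (angle between crate's own z axis and vertical above 1.31 rad and y of foot in the frame of bench below 0.004 m), for 0.1 s.
At the end, for the whole second after the job is handed in: The crate lies still on its side on the chute, turned 93 to 120 degrees from upright, within 0.2 rad of square, its front lower edge 0 to 50 mm behind the stop's rear face; the centres of all three tins are within the sorting tray's walls; the robot has let go (angle between crate's own z axis and vertical between 1.62 and 2.1 rad and y of foot in the frame of bench between -0.05 and 0.004 m and y of handle in the frame of bench above 0.05 m and angle between the x axis of crate and the x axis of bench, either way round below 0.2 rad and linear speed of crate below 0.03 m/s and y of tin_a_center in the frame of tray between -0.115 and 0.115 m and z of each of tin_a_center, tin_b_center, tin_c_center in the frame of tray below 0.11 m and y of tin_b_center in the frame of tray between -0.115 and 0.115 m and y of tin_c_center in the frame of tray between -0.115 and 0.115 m and x of tin_a_center in the frame of tray between -0.125 and 0.125 m and x of tin_b_center in the frame of tray between -0.125 and 0.125 m and x of tin_c_center in the frame of tray between -0.125 and 0.125 m); the robot touches nothing.
It fails at once if the crate is dropped or thrown over (turns faster than 2 rad/s) (angular speed of crate above 2 rad/s).
It fails at once if the whole crate is lifted (its front lower edge more than 45 mm above the deck) (z of foot in the frame of bench above 0.105 m).
It fails at once if the carton or the jar beside the crate is shifted by more than 25 mm (distance of any of carton, jar from where it was at the start of the episode above 0.025 m).
It fails at once if the pail, the brush or the wide tin on the table is shifted by more than 25 mm (distance of any of pail, brush, spare_tin from where it was at the start of the episode above 0.025 m).
It also fails if it takes over 51 s, if anything falls off the work surface, if the arm or the gripper's body presses on something with over 40 N, if the wrist force passes 120 N, or if a joint passes its speed limit or range.

## Robot

A 6-joint arm with a two-finger parallel gripper is mounted at the origin on the work surface. World frame = base frame: x ahead of the robot, y to its left, z up, the work surface at z = 0. Lengths are in m, angles in rad, forces in N, time in s.
With the tool pointing down it reaches from about 0.375 to 0.925 m from the base axis. Payload 5.7 kg.
Tool frame: the origin (TCP) lies midway between the tips of the shut fingers; the grasp point (between the pads) lies hold_point_z behind it (hold_point_z is the distance from the TCP to the grasp point, in m); z points along the fingers, y is the line along which they close (so a half turn about z gives the same grasp; the last joint's range is limited). The gripper opens to 88 mm and grips with 3 to 60 N. Pads are 20 mm wide; open, the fingers measure 115 mm over their backs; the gripper's body (75 mm by 178 mm) begins 61 mm behind the grasp point.
Start: joints at [-1.389, 0.359, 1.51, -0, 1.272, -0.115], TCP at [0.175, -0.574, 0.186] pointing down, gripper open.
Joint ranges: [-2.97, 2.97], [-1.01, 2.36], [0.21, 2.38], [-0.96, 4.11], [0.2, 2.71], [-2.98, 2.98]. Speed limits (rad/s): [2.39, 2.39, 3.14, 3.14, 3.14, 3.14].

## Interface

Orientations are given as a rotation vector (axis times angle).
In Python, from bench import * gives the robot as it stands. The module is installed in compiled form; this text tells all that it offers.
- The arm moves only by the shell command python3 -m inch 'ROWS'. ROWS is JSON, a list of rows, each a list of 3 entries, a list of its own where there are three numbers: the turn, a rotation vector about the tool's x, y, z in degrees, then the shift along the tool's x, y, z in cm, then the finger opening in cm, from 0 to 8.78. In form: [[[rx, ry, rz], [dx, dy, dz], grip], ...]. A call has exactly 5 rows; each row is the pose to reach, as a shift and turn from the pose commanded when the call began, along the tool's axes at that moment; what a row does not reach only later rows make up. A row lasts 1/10 s, in which the tool goes at most 50 mm and 8.59 degrees, less where a joint would pass 70% of its speed; a pose out of reach is approached as far as the arm can. A call with a gripper value outside its range is refused whole. The fingers move at their own pace and stop on an object; the grip force is fixed at half the most. Time passes only in rows, so rows that repeat a pose let the fingers close, or fill a call up. It gives the time, the measured TCP pose, the force, the opening and the grip force at its end, in the units of the state.
- read_state(): the state, without advancing time (a new reading comes with each control period).
- snapshot(name): name is "side" or "top" or "wrist"; returns a dict with "image" (480x640x3 uint8, red, green, blue), "intrinsics" (3x3 intrinsics, pixels), "R" (3x3) and "t" (3): a world point X has camera coordinates R X + t. Camera axes: x right, y down, z forward; pixel columns grow to the right and rows downward; lengths in m; the calibration is good to about 2 mm. A picture is of the moment at which its call begins. There is no depth.
- finish_job(): hands the job in; it is judged then, once.
The state is a dict: "time": time; "joints": joint angles; "joint_velocities": joint speeds; "joint_torque": joint torques, N m; "position": TCP position; "tool_rot": TCP orientation; "force": force on the tool from outside, world axes, zero at the start; "wrist_torque": the same for the moment, N m; "grip_width": finger opening in m; "grasp_force": force on a finger pad.
Only numpy, scipy, OpenCV 4.12 (cv2) and the standard library are available. Lean on these libraries where they do the work, as an engineer would, in place of code of your own. Each camera call takes 0.05 s, during which the arm holds its last target. There are 200 camera calls.

## Working session

There is one attempt and no reset: what is moved stays moved. The work goes in short steps, Python scripts to look and compute and a shell command to move; the robot and the scene stay as the last step left them, time stands still between calls to the robot, and variables do not carry over. Pictures are saved under pics/ and viewed, at most 10 in all, crops included, and the job is handed in when it is done.

```bash
mkdir -p pics
python3 - <<'E'
from bench import *
import cv2,pickle
s=read_state();print({k:s[k] for k in('time','position','tool_rot','force','grip_width')}); print([k for k in s])
d={n:snapshot(n) for n in("side","top","wrist")}
pickle.dump(d,open('s0.pkl','wb'))
for n in d: cv2.imwrite(f'pics/{n}0.png',d[n]['image'][:,:,::-1]);print(n,d[n]['intrinsics'].tolist(),d[n]['R'].round(4).tolist(),d[n]['t'].round(4).tolist())
E
```

```text
{'time': 0.0, 'position': array([ 0.17534142, -0.57301376,  0.18472503]), 'tool_rot': array([-3.10527397e+00, -4.64206958e-01,  9.06158948e-05]), 'force': array([-0.05638637,  0.39142477, -0.1453485 ]), 'grip_width': 0.08809498789574999}
['time', 'joints', 'joint_velocities', 'joint_torque', 'position', 'tool_rot', 'force', 'wrist_torque', 'grasp_force', 'grip_width']
side [[603.5290276283118, 0.0, 325.56495524733646], [0.0, 603.5290276283118, 239.22898946238678], [0.0, 0.0, 1.0]] [[0.9749, -0.2218, -0.0171], [-0.1758, -0.721, -0.6703], [0.1364, 0.6565, -0.7419]] [-0.4525, 0.2502, 1.6747]
top [[541.4137030242218, 0.0, 317.29055170680226], [0.0, 541.4137030242218, 239.95466985809728], [0.0, 0.0, 1.0]] [[0.0032, -1.0, -0.0021], [-0.9949, -0.003, -0.1004], [0.1004, 0.0024, -0.9949]] [0.0308, 0.4881, 1.5813]
wrist [[396.88934810505356, 0.0, 318.83152112809574], [0.0, 396.88934810505356, 229.9621952766542], [0.0, 0.0, 1.0]] [[0.292, -0.9564, -0.0011], [-0.924, -0.2823, 0.2581], [-0.2471, -0.0744, -0.9661]] [-0.5988, -0.031, 0.39]
```

View pics/side0.png

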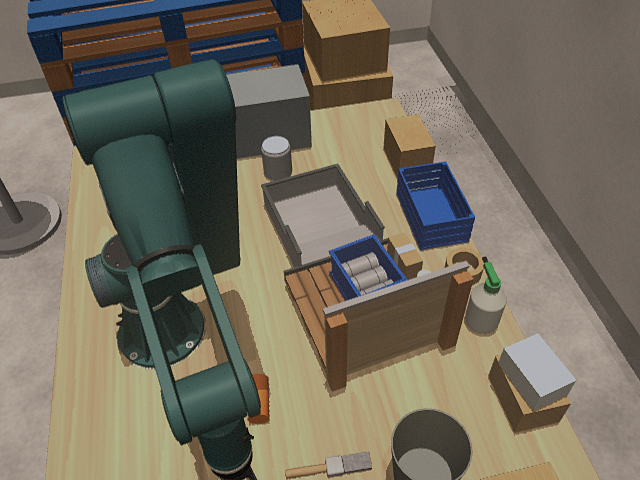

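View pics/top0.png

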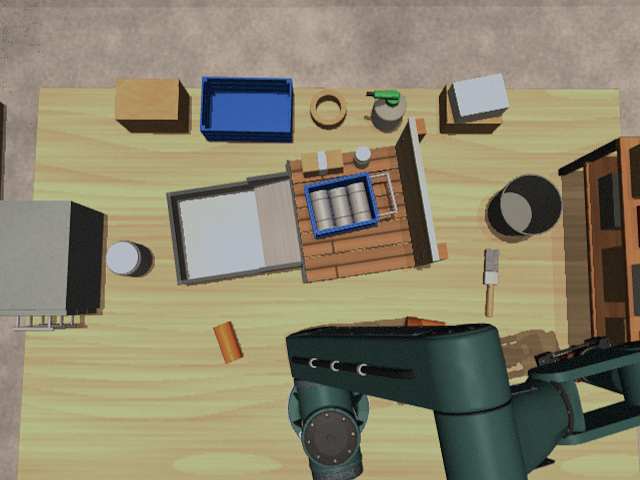

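The real crate is at top-view (342,205): tins inside, bar handle at (392,195), standing on the deck. Possible mix-ups are the empty larger blue crate at (247,108) and the orange tins at (228,342) and (425,322), all off the bench. The bench tips toward the image left, with the panel at about (418,190).

```bash
cat > h.py <<'E'
import numpy as np,cv2
from scipy.spatial.transform import Rotation as Ro
def ray(c,uv,z):
    uv=np.atleast_2d(np.array(uv,float));K,R,t=map(np.array,(c['intrinsics'],c['R'],c['t']))
    d=np.c_[uv,np.ones(len(uv))]@np.linalg.inv(K).T@R; o=-R.T@t
    return o+d*((z-o[2])/d[:,2])[:,None]
def proj(c,X):
    p=np.atleast_2d(X)@np.array(c['R']).T+c['t'];p=p@np.array(c['intrinsics']).T;return p[:,:2]/p[:,2:]
E
python3 - <<'E'
from h import *;import pickle
d=pickle.load(open('s0.pkl','rb'));c=d['top'];im=np.ascontiguousarray(c['image'])
hsv=cv2.cvtColor(im,cv2.COLOR_RGB2HSV)
m=cv2.inRange(hsv,(105,120,40),(125,255,255));m[:150]=0;m[:, :290]=0;m[:,390:]=0;m[250:]=0
pts=cv2.findNonZero(m);hull=cv2.convexHull(pts)
r=cv2.minAreaRect(pts);print('rect',r,cv2.boxPoints(r).round(1).tolist())
ap=cv2.approxPolyDP(hull,3,True)[:,0];print(ap.tolist());print(ray(c,ap,.16).round(4).tolist())
a=im[125:295,270:450][:,:,::-1];cv2.imwrite('pics/crop_top.png',cv2.resize(a,None,fx=3.5,fy=3.5,interpolation=cv2.INTER_CUBIC))
E
```

```text
rect ((341.44219970703125, 204.5343017578125), (54.849334716796875, 67.5951156616211), 77.73522186279297) [[302.6000061035156, 184.89999389648438], [368.6000061035156, 170.60000610351562], [380.29998779296875, 224.1999969482422], [314.20001220703125, 238.5]]
[[379, 221], [315, 238], [304, 186], [368, 172]]
[[0.5268, -0.1359, 0.16], [0.4797, 0.0382, 0.16], [0.623, 0.0689, 0.16], [0.6626, -0.1068, 0.16]]
```

View pics/crop_top.png

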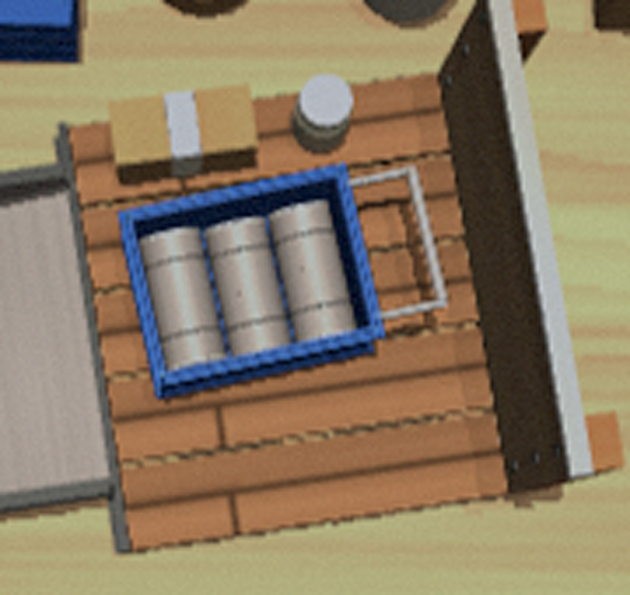

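Run:
```python
from h import *;import pickle
c=pickle.load(open('s0.pkl','rb'))['top']
f=lambda p,z:ray(c,np.array([270,125])+np.array(p)/3.5,z)
S=f([(75,125),(130,550)],.076);print('stop',S.round(4),np.linalg.norm(S[0]-S[1]))
P=f([(488,5),(570,475)],.308);print('panel',P.round(4),np.linalg.norm(P[0]-P[1]))
C=f([(120,213),(347,165),(382,328),(160,388)],.16);print('rim',C.round(4),np.linalg.norm(C-np.roll(C,-1,0),axis=1))
H=f([(412,170),(443,303)],.158);print('handle',H.round(4),H.mean(0),np.linalg.norm(H[0]-H[1]))
a=lambda v:np.degrees(np.arctan2(v[1],v[0]))
print('x-dir angles: stop',a(S[0]-S[1]),'panel',a(P[0]-P[1]),'handle',a(H[0]-H[1]),'rim front/rear',a(C[0]-C[3]),a(C[1]-C[2]),'sides',a(C[0]-C[1])-90,a(C[3]-C[2])-90)
print('wc',C.mean(0))
# bench frame
x=(S[0]-S[1])/np.linalg.norm(S[0]-S[1]);y=np.array([-x[1],x[0],0]);o=S.mean(0)
for n,q in(('rim',C),('H',H),('P',P),('Hm',H.mean(0)[None])):print(n,((q-o)@np.c_[x,y]).round(4).tolist())
```

```text
stop [[0.7147 0.1083 0.076 ]
 [0.362  0.0607 0.076 ]] 0.3559085469743934
panel [[ 0.7445 -0.197   0.308 ]
 [ 0.4096 -0.2493  0.308 ]] 0.33890895275097055
rim [[ 0.6234  0.0681  0.16  ]
 [ 0.6622 -0.1099  0.16  ]
 [ 0.5331 -0.1364  0.16  ]
 [ 0.4856  0.0363  0.16  ]] [0.18225141 0.13177991 0.1790832  0.14145866]
handle [[ 0.6588 -0.1612  0.158 ]
 [ 0.5532 -0.1844  0.158 ]] [ 0.6059684  -0.17277763  0.158     ] 0.10809702999380554
x-dir angles: stop 7.686227901873072 panel 8.871085971028002 handle 12.368830405197793 rim front/rear 13.004005160291568 11.565466656749422 sides 12.285486944523726 15.383381210296179
wc [ 0.57604001 -0.0354674   0.16      ]
rim [[0.0821, -0.0276], [0.0967, -0.2093], [-0.0348, -0.2182], [-0.0588, -0.0407]]
H [[0.0865, -0.2596], [-0.0213, -0.2684]]
P [[0.1666, -0.3066], [-0.1722, -0.3136]]
Hm [[0.0326, -0.264]]
```

```bash
cat >> h.py <<'E'
import bench as B
HP=getattr(B,'hold_point_z',None)
def Rtool(yaw,lean): # tool x along bar at yaw(deg), top leaning to stop by lean(deg)
    return Ro.from_euler('z',yaw,degrees=True)*Ro.from_euler('x',180-lean,degrees=True)
def tcp(grasp,yaw,lean,back=0,hp=None):
    return np.array(grasp)+(((HP if hp is None else hp)-back)*Rtool(yaw,lean).as_matrix()[:,2])
def go(p,R):
    s=B.read_state();R0=Ro.from_rotvec(s['tool_rot'])
    print('t',round(s['time'],2),'pos',s['position'].round(4),'F',s['force'].round(1),'w',round(s['grip_width'],4),'TURN',(R0.inv()*R).as_rotvec(degrees=True).round(1),'SHIFT cm',(R0.inv().apply(p-s['position'])*100).round(2))
E
python3 - <<'E'
from h import *;import pickle
print('HP',HP,[k for k in dir(B) if not k.startswith('_')])
c=pickle.load(open('s0.pkl','rb'))['top']
f=lambda p,z:ray(c,np.array([270,125])+np.array(p)/3.5,z)
a=lambda v:np.degrees(np.arctan2(v[1],v[0]))
D=f([(131,550),(505,495)],.06);print('deck side',a(D[0]-D[1])-90,np.linalg.norm(D[0]-D[1]))
T=ray(c,[(168,192),(182,283)],.089);print('tray far',a(T[0]-T[1]),np.linalg.norm(T[0]-T[1]))
h=HP or .015
go(tcp([.606,-.173,.158],12.4,35,.22,h),Rtool(12.4,35))
E
```

```text
HP 0.0187 ['IKError', 'finish_job', 'hold_point_z', 'read_state', 'snapshot']
deck side 8.528314397485971 0.3115114783526545
tray far 10.361028776332914 0.26492442900264457
t 0.15 pos [ 0.1754 -0.5732  0.1849] F [0.5 1.  0.7] w 0.088 TURN [-35.1  -1.4   4.5] SHIFT cm [ 53.81 -37.2  -13.74]
```

```bash
python3 -m inch '[[[-7,0,1],[0,0,-5],4],[[-14,0,2],[0,0,-10],4],[[-21,0,3],[0,0,-15],4],[[-28,-1,4],[3,-3,-20],4],[[-35,-1.4,4.5],[6,-6,-24],4]]'
python3 - <<'E'
from h import *
R=Rtool(12.4,35);go(np.array([.45,-.28,.44]),R);go(tcp([.606,-.173,.158],12.4,35,.22),R);print(B.read_state()['joints'].round(2))
E
```

```text
time: 0.65
position: [0.207, -0.5142, 0.4119]
tool_rot: [2.511, 0.268, 0.088]
force: [0.8, 0.8, 1.2]
grip_width: 0.0514
grasp_force: 0.0
t 0.65 pos [ 0.207  -0.5142  0.4119] F [0.8 0.8 1.2] w 0.0514 TURN [ 0.4  0.  -0.2] SHIFT cm [ 28.7  -12.87 -12.55]
t 0.65 pos [ 0.207  -0.5142  0.4119] F [0.8 0.8 1.2] w 0.0514 TURN [ 0.4  0.  -0.2] SHIFT cm [ 46.15 -34.92 -13.83]
[-1.28 -0.2   1.77 -0.05  0.95  0.1 ]
```

```bash
python3 -m inch '[[[0,0,0],[4.3,-2,-1.9],4],[[0,0,0],[8.6,-4,-3.8],4],[[0,0,0],[12.9,-6,-5.7],4],[[0,0,0],[17.2,-8,-7.6],4],[[0,0,0],[21.5,-10,-9.4],4]]' >/dev/null
python3 - <<'E'
from h import *
R=Rtool(12.4,35);go(np.array([.52,-.2,.43]),R);go(tcp([.606,-.173,.158],12.4,35,.22),R);print(B.read_state()['joints'].round(2))
E
```

```text
t 1.15 pos [ 0.3854 -0.3367  0.4289] F [ 0.6 -0.4  0.5] w 0.0402 TURN [ 0.1 -0.  -0.1] SHIFT cm [16.07 -8.51 -6.09]
t 1.15 pos [ 0.3854 -0.3367  0.4289] F [ 0.6 -0.4  0.5] w 0.0402 TURN [ 0.1 -0.  -0.1] SHIFT cm [ 25.03 -24.78  -4.41]
[-0.5  -0.16  1.7  -0.48  1.21  0.94]
```

```bash
python3 -m inch '[[[0,0,0],[4,-2.1,-1.5],4],[[0,0,0],[8,-4.3,-3],4],[[0,0,0],[12,-6.4,-4.5],4],[[0,0,0],[15,-9.5,-5.5],4],[[0,0,0],[18,-13,-5.5],4]]' >/dev/null
python3 - <<'E'
from h import *
R=Rtool(12.4,35);go(tcp([.606,-.173,.158],12.4,35,.2),R);print(B.read_state()['joints'].round(2))
E
```

```text
t 1.65 pos [ 0.5329 -0.1632  0.3997] F [ 0.4 -0.7  0.8] w 0.0403 TURN [ 0.1 -0.2 -0.1] SHIFT cm [  6.9  -11.81   3.12]
[ 0.01  0.09  1.53 -0.61  1.41  1.43]
```

```bash
python3 -m inch '[[[0,0,0],[1.7,-3,0.8],4],[[0,0,0],[3.4,-6,1.6],4],[[0,0,0],[5.2,-9,2.4],4],[[0,0,0],[6.9,-11.8,3.1],4],[[0,0,0],[6.9,-11.8,3.1],4]]' >/dev/null
python3 - <<'E'
from h import *;import pickle
R=Rtool(12.4,35);go(tcp([.606,-.173,.158],12.4,35,.0),R)
c={n:B.snapshot(n) for n in('wrist','side','top')};pickle.dump(c,open('s1.pkl','wb'))
C=np.array([.606,-.173,.158]);u=np.array([np.cos(.2164),np.sin(.2164),0])
w=np.ascontiguousarray(c['wrist']['image'][:,:,::-1]);
P=proj(c['wrist'],np.array([C-.051*u,C,C+.051*u]));print(P.round(0))
for q in P.round().astype(int):cv2.circle(w,tuple(map(int,q)),4,(0,0,255),1)
cv2.imwrite('pics/w1.png',w)
E
```

```text
t 2.15 pos [ 0.581  -0.0711  0.3014] F [-0.2 -0.4  0.1] w 0.0403 TURN [-0.1  0.2  0.3] SHIFT cm [ 0.31  0.4  19.64]
[[323. 247.]
 [323. 196.]
 [323. 142.]]
```

View pics/w1.png

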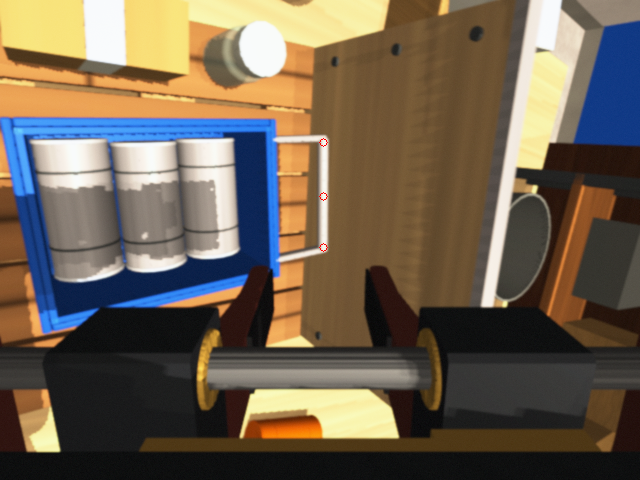

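The crate's bar runs from (323,138) to (323,256) in the wrist view, its middle at (323,197). This agrees with my predicted marks, so this is the right crate with three tins in it.

```bash
python3 -m inch '[[[0,0,0],[0.3,0.4,4.5],4],[[0,0,0],[0.3,0.4,9],4],[[0,0,0],[0.3,0.4,13],4],[[0,0,0],[0.3,0.4,16.5],4],[[0,0,0],[0.3,0.4,19.6],4]]'; python3 -m inch '[[[0,0,0],[0,0,0],3],[[0,0,0],[0,0,0],2],[[0,0,0],[0,0,0],1],[[0,0,0],[0,0,0],0.5],[[0,0,0],[0,0,0],0.5]]'
python3 - <<'E'
from h import *;import pickle
c=B.snapshot('wrist');cv2.imwrite('pics/w2.png',c['image'][:,:,::-1]);print(B.read_state()['grasp_force'],B.read_state()['joints'].round(2))
E
```

```text
time: 2.8
position: [0.6091, -0.1882, 0.1479]
tool_rot: [2.517, 0.27, 0.088]
force: [-0.1, 0.5, -0.1]
grip_width: 0.0402
grasp_force: 0.0
time: 3.3
position: [0.6101, -0.1852, 0.1488]
tool_rot: [2.518, 0.273, 0.09]
force: [-0.4, -0.1, 0.5]
grip_width: 0.0058
grasp_force: 0.0
0.0 [-0.04  0.43  1.72 -0.74  0.97  1.75]
```

View pics/w2.png

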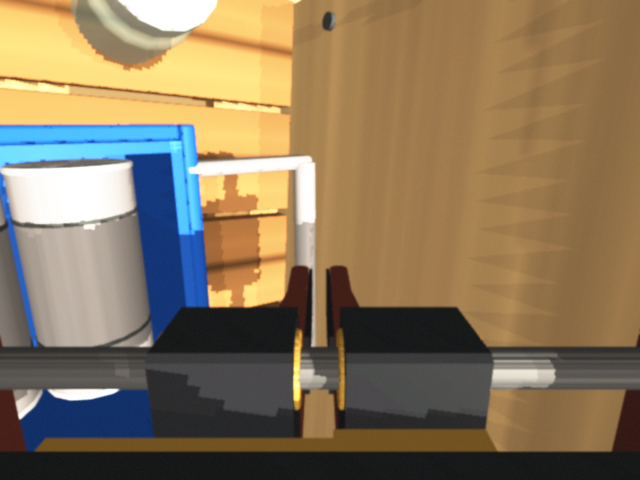

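The fingers closed to under 10 mm, so the bar is not between them. I'll triangulate its end from several views.

```bash
python3 -m inch '[[[0,0,0],[0,0,0],4],[[0,0,0],[0,0,0],4],[[0,0,0],[0,0,0],4],[[0,0,0],[0,0,0],4],[[0,0,0],[0,0,0],4]]';  python3 - <<'E'
from h import *;import pickle
a=pickle.load(open('s0.pkl','rb'));b=pickle.load(open('s1.pkl','rb'));w=B.snapshot('wrist');cv2.imwrite('pics/w3.png',w['image'][:,:,::-1])
def tri(obs):
    A=[];
    for c,(u,v) in obs:
        P=np.array(c['intrinsics'])@np.c_[c['R'],c['t']];A+= [u*P[2]-P[0],v*P[2]-P[1]]
    x=np.linalg.svd(np.array(A))[2][-1];return x[:3]/x[3]
top=(a['top'],(387.9,173.4));w1=(b['wrist'],(323,139));w2=(w,(306,162))
for o in([top,w1],[top,w2],[w1,w2],[top,w1,w2]):print(tri(o).round(4))
low=[(a['top'],(270+443/3.5,125+303/3.5)),(b['wrist'],(323,253))];print('low',tri(low).round(4))
s=B.read_state();R=Ro.from_rotvec(s['tool_rot']).as_matrix();print('tcp',s['position'],'grasp',s['position']-HP*R[:,2],R.round(3).tolist())
print(proj(w,[s['position'],s['position']-HP*R[:,2]]).round(0),proj(w,[s['position']+.005*R[:,1],s['position']-.005*R[:,1]]).round(0))
E
```

```text
time: 3.85
position: [0.6092, -0.1858, 0.1473]
tool_rot: [2.518, 0.273, 0.086]
force: [-0.5, -0.5, 0.6]
grip_width: 0.0394
grasp_force: 0.0
[ 0.659  -0.1617  0.1574]
[ 0.6592 -0.1618  0.1559]
[ 0.658  -0.1576  0.1622]
[ 0.6589 -0.1617  0.1566]
low [ 0.5519 -0.1833  0.1623]
tcp [ 0.6091693  -0.18582807  0.14727171] grasp [ 0.60686966 -0.17534858  0.16258778] [[0.977, 0.175, 0.123], [0.214, -0.8, -0.56], [0.0, 0.574, -0.819]]
[[319. 261.]
 [319. 274.]] [[329. 261.]
 [310. 261.]]
```

View pics/w3.png

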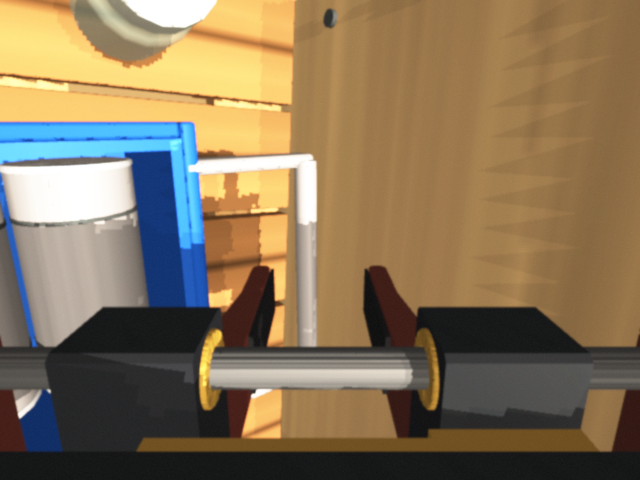

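Run:
```python
from h import *;import pickle
b=pickle.load(open('s1.pkl','rb'));w=B.snapshot('wrist');u=np.array([np.cos(.2164),np.sin(.2164),0]);n=np.array([-u[1],u[0],0])
for c,rows in((b['wrist'],(160,200,230)),(w,(190,220,250,300))):
  for r in rows:
    g=c['image'][r,280:345].astype(int);print(r,' '.join(f'{x[0]}/{x[2]}' for x in g[8:55]))
  for z in(.158,.14,.125):
    C=np.array([.606,-.173,z]);print(z,proj(c,[C,C+.03*u]).round(0).tolist(),'width',396.9*.01/((C@np.array(c['R']).T+c['t'])[2]))
p=b['top']['image'];hsv=cv2.cvtColor(p,cv2.COLOR_RGB2HSV)
for r in(180,190,200,205):print(r,[tuple(x) for x in pickle.load(open('s0.pkl','rb'))['top']['image'][r,382:402].tolist()])
```

```text
160 245/96 244/94 244/95 241/91 237/88 236/88 235/86 235/85 235/86 235/87 235/86 235/87 234/84 234/84 235/87 234/86 234/87 234/86 233/85 228/82 201/72 156/63 128/58 119/55 116/53 115/53 117/55 115/55 106/56 106/71 123/99 159/134 195/168 223/197 236/220 241/233 245/238 245/237 241/226 223/190 172/129 135/79 123/59 123/55 127/60 125/56 126/58
200 215/73 210/71 205/70 197/66 194/66 192/64 193/64 190/64 189/63 191/66 188/63 187/62 187/63 185/62 186/64 183/60 183/61 177/60 159/59 135/55 123/56 119/54 116/55 115/54 114/52 116/55 116/54 116/55 109/57 107/72 124/101 162/138 198/171 227/201 240/226 244/235 246/238 245/235 237/216 209/173 159/111 131/69 124/57 125/59 125/58 120/55 120/55
230 239/89 236/87 234/88 233/85 233/86 233/87 234/89 234/90 234/90 231/87 224/83 209/76 197/68 194/70 194/71 190/69 177/67 147/57 130/58 121/57 118/55 117/56 115/53 117/56 116/54 118/56 118/55 118/57 109/59 108/74 128/105 165/140 202/175 228/202 242/227 247/237 248/238 245/231 234/209 198/160 151/99 127/64 120/55 119/56 120/56 117/55 118/55
0.158 [[323.0, 196.0], [323.0, 165.0]] width 10.398177659520671
0.14 [
[... 2276 characters left out ...]
(154, 109, 74), (156, 110, 75), (157, 109, 74), (154, 107, 72), (153, 109, 72)]
200 [(148, 103, 70), (134, 93, 62), (138, 98, 67), (139, 96, 65), (141, 98, 67), (144, 100, 66), (86, 59, 40), (86, 58, 34), (100, 68, 44), (124, 91, 65), (124, 113, 105), (169, 163, 156), (179, 181, 180), (145, 126, 114), (144, 96, 60), (142, 98, 64), (147, 105, 72), (145, 100, 68), (141, 97, 63), (144, 100, 67)]
205 [(153, 108, 72), (151, 106, 69), (140, 98, 67), (136, 94, 63), (134, 94, 64), (141, 96, 65), (133, 91, 59), (73, 50, 32), (77, 53, 34), (87, 63, 40), (122, 87, 60), (105, 92, 83), (160, 155, 151), (180, 186, 189), (147, 139, 130), (76, 50, 30), (84, 56, 35), (84, 61, 38), (91, 64, 44), (92, 65, 43)]
```

Run:
```python
import cv2
a=cv2.imread('pics/w2.png')[150:400,220:420];b=cv2.imread('pics/w3.png')[150:400,220:420]
cv2.imwrite('pics/cmp.png',cv2.resize(cv2.hconcat([a,b]),(800,500),interpolation=cv2.INTER_CUBIC))
```

```text
(no output)
```

View pics/cmp.png

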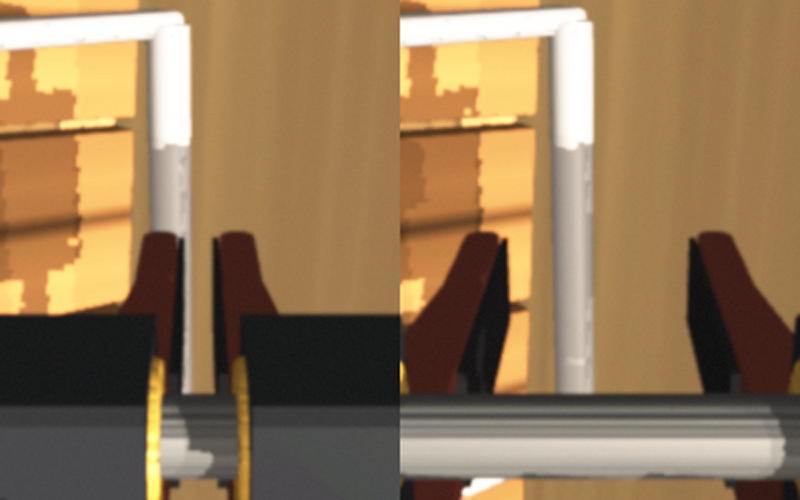

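```bash
python3 -m inch '[[[0,0,0],[0,-0.6,0],3],[[0,0,0],[0,-0.6,0.4],3],[[0,0,0],[0,-0.6,0.8],3],[[0,0,0],[0,-0.6,1.4],3],[[0,0,0],[0,-0.6,1.6],3]]'; python3 -m inch '[[[0,0,0],[0,0,0],2],[[0,0,0],[0,0,0],1],[[0,0,0],[0,0,0],0.4],[[0,0,0],[0,0,0],0.4],[[0,0,0],[0,0,0],0.4]]'
```

```text
time: 4.45
position: [0.6098, -0.1904, 0.13]
tool_rot: [2.518, 0.273, 0.085]
force: [-0.4, -0.2, 0.2]
grip_width: 0.0299
grasp_force: 0.0
time: 4.95
position: [0.6103, -0.1896, 0.1312]
tool_rot: [2.518, 0.273, 0.087]
force: [-2.0, 4.2, 4.7]
grip_width: 0.0042
grasp_force: 5.5
```

Run:
```python
from h import *;import pickle
w=B.snapshot('wrist');pickle.dump(w,open('s4.pkl','wb'));s=B.read_state();print(s['position'],s['force'],s['grip_width'],s['grasp_force'])
for r in(120,160,200,230):print(r,' '.join(f'{x[0]}/{x[2]}' for x in w['image'][r,285:345].astype(int)))
cv2.imwrite('pics/w4.png',w['image'][60:420,80:560,::-1])
```

```text
[ 0.61026776 -0.1895378   0.13122569] [-2.29611664  4.32822619  3.18047837] 0.004119321152697748 5.687122195959091
120 247/101 247/102 247/102 247/101 247/103 247/102 247/102 247/102 247/101 247/104 247/101 245/100 236/95 207/87 180/83 173/84 171/84 169/82 166/81 166/79 162/78 164/81 162/78 161/78 162/80 164/80 163/78 164/80 162/77 164/81 161/79 161/78 161/78 160/78 163/79 162/78 163/79 165/81 167/82 167/81 167/81 168/81 167/81 168/81 167/80 167/84 165/79 166/82 167/83 164/79 168/83 167/82 167/81 171/85 172/84 177/87 179/86 181/90 179/86 180/88
160 236/213 238/217 239/220 241/224 242/226 244/228 245/230 245/230 246/231 247/232 248/235 249/236 250/237 251/240 251/240 251/241 252/242 252/243 252/244 253/244 253/245 253/246 253/246 253/246 253/246 253/247 254/247 254/247 254/248 254/248 254/248 254/248 254/247 254/248 254/248 254/249 254/249 254/250 254/249 254/249 252/241 236/203 196/132 172/91 165/80 165/79 166/81 166/82 166/80 166/81 169/83 171/83 172/83 175/86 177/88 179/89 178/87 177/85 177/87 176/86
200 253/119 253/118 253/120 253/121 253/118 253/118 253/118 253/120 253/119 251/112 231/99 186/85 171/84 170/83 167/81 167/80 165/81 164/80 161/77 160/79 156/78 140/82 122/91 130/111 155/134 185/160 211/184 229/205 240/221 246/231 250/238 253/244 254/248 254/251 255/253 255/255 255/255 255/255 255/255 255/254 255/254 255/253 255/251 254/249 251/238 227/183 181/108 167/83 168/80 172/85 172/83 176/85 176/86 176/85 176/86 175/84 173/84 175/86 174/86 171/84
230 247/101 248/102 248/102 248/103 248/103 248/103 248/103 246/101 235/94 204/89 176/84 171/83 167/80 167/82 164/78 163/80 163/80 160/77 158/75 161/78 161/78 158/81 135/90 122/100 126/108 138/118 146/126 157/135 163/141 171/147 176/152 184/160 197/173 208/182 215/188 222/194 222/194 226/199 234/211 243/227 246/230 244/228 236/215 215/187 187/156 175/120 170/89 172/84 173/84 174/85 176/87 177/87 174/86 174/85 173/85 175/85 169/83 170/83 169/82 170/84
```

View pics/w4.png

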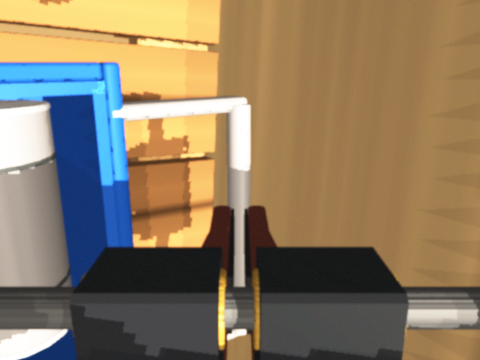

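The picture shows the bar at (318,200), centred between the fingers, but the visible fingertips end short of the bar. The light wedging force fits that: the real tips sit about 35 mm behind the reported TCP. I'll open and go about 2.2 cm deeper.

```bash
python3 -m inch '[[[0,0,0],[0,0,-0.3],1.5],[[0,0,0],[0,0,-0.3],3],[[0,0,0],[0,0,0.4],3],[[0,0,0],[0,0,1.3],3],[[0,0,0],[0,0,2.2],3]]'; python3 -m inch '[[[0,0,0],[0,0,0],2],[[0,0,0],[0,0,0],1],[[0,0,0],[0,0,0],0.4],[[0,0,0],[0,0,0],0.4],[[0,0,0],[0,0,0],0.4]]'
```

```text
time: 5.5
position: [0.6127, -0.2029, 0.1118]
tool_rot: [2.518, 0.273, 0.086]
force: [0.1, -1.5, -0.5]
grip_width: 0.0297
grasp_force: 0.0
time: 6.0
position: [0.6128, -0.2023, 0.1128]
tool_rot: [2.518, 0.273, 0.087]
force: [0.5, -1.9, -2.4]
grip_width: 0.0091
grasp_force: 30.0
```

```bash
cat >> h.py <<'E'
s=B.read_state();R0=Ro.from_rotvec(s['tool_rot']);HE=.0535
def bar():return s['position']-HE*R0.as_matrix()[:,2]
def way(bars,yaws,leans):
    print('t',round(s['time'],2),'bar',bar().round(4),'F',s['force'].round(1),'w',round(s['grip_width'],4),'gf',round(s['grasp_force'],1),'eul',R0.as_euler('ZYX',degrees=True).round(1),'j',s['joints'].round(2))
    for b,y,l in zip(bars,yaws,leans):
        R=Rtool(y,l);p=np.array(b)+HE*R.as_matrix()[:,2]
        print((R0.inv()*R).as_rotvec(degrees=True).round(1).tolist(),(R0.inv().apply(p-s['position'])*100).round(2).tolist())
YB=np.array([-.148,.989,0])
E
python3 - <<'E'
from h import *
b=bar();n=5;T=b+np.array([-.0095,-.002,0])+.022*YB
way([b+(T-b)*k/n for k in range(1,6)],[12.3-3.8*k/n for k in range(1,6)],[35]*5)
E
```

```text
t 6.0 bar [ 0.6062 -0.1723  0.1566] F [ 0.5 -1.9 -2.4] w 0.0091 gf 30.0 eul [ 12.4  -0.  145. ] j [-0.07  0.48  1.75 -0.78  0.9   1.79]
[0.0, -0.5, 0.7] [-0.21, -0.36, -0.25]
[0.0, -0.9, 1.3] [-0.42, -0.72, -0.51]
[0.0, -1.4, 1.9] [-0.62, -1.09, -0.76]
[0.0, -1.8, 2.5] [-0.83, -1.45, -1.01]
[0.0, -2.2, 3.2] [-1.03, -1.81, -1.27]
```

```bash
python3 -m inch '[[[0,-0.5,0.7],[-0.21,-0.36,-0.25],0.4],[[0,-0.9,1.3],[-0.42,-0.72,-0.5],0.4],[[0,-1.4,1.9],[-0.62,-1.09,-0.76],0.4],[[0,-1.8,2.5],[-0.83,-1.45,-1.01],0.4],[[0,-2.2,3.2],[-1.03,-1.81,-1.27],0.4]]'
python3 - <<'E'
from h import *
b=bar();way([b+.002*k*YB for k in range(1,6)],[8.5]*5,[35]*5)
c=B.snapshot('top');p=c['image'][150:260,270:400];hsv=cv2.cvtColor(np.ascontiguousarray(p),cv2.COLOR_RGB2HSV)
m=cv2.inRange(hsv,(105,120,40),(125,255,255));h=cv2.approxPolyDP(cv2.convexHull(cv2.findNonZero(m)),3,True)[:,0]+[270,150];print(h.tolist(),ray(c,h,.16).round(4).tolist())
E
```

```text
time: 6.5
position: [0.5977, -0.1825, 0.1128]
tool_rot: [2.525, 0.186, 0.059]
force: [0.7, -3.0, -1.5]
grip_width: 0.0091
grasp_force: 30.0
t 6.5 bar [ 0.5931 -0.1521  0.1566] F [ 0.7 -3.  -1.5] w 0.0091 gf 30.0 eul [  8.4  -0.  145. ] j [-0.02  0.48  1.74 -0.76  0.96  1.86]
[0.0, 0.0, -0.1] [0.0, -0.17, -0.11]
[0.0, 0.0, -0.1] [0.0, -0.33, -0.23]
[0.0, 0.0, -0.1] [0.0, -0.49, -0.34]
[0.0, 0.0, -0.1] [-0.0, -0.66, -0.46]
[0.0, 0.0, -0.1] [-0.0, -0.82, -0.57]
[[341, 232], [356, 176], [362, 175], [371, 224], [365, 229]] [[0.4963, -0.0324, 0.16], [0.6513, -0.0738, 0.16], [0.6541, -0.0903, 0.16], [0.5185, -0.1141, 0.16], [0.5047, -0.0977, 0.16]]
```

```bash
python3 -m inch '[[[0,0,0],[0,-0.2,-0.14],0.4],[[0,0,0],[0,-0.35,-0.25],0.4],[[0,0,0],[0,-0.5,-0.35],0.4],[[0,0,0],[0,-0.65,-0.46],0.4],[[0,0,0],[0,-0.65,-0.46],0.4]]'; python3 -m inch '[[[0,0,0],[0,-0.1,-0.07],0.4],[[0,0,0],[0,-0.2,-0.14],0.4],[[0,0,0],[0,-0.2,-0.14],0.4],[[0,0,0],[0,-0.3,-0.21],0.4],[[0,0,0],[0,-0.3,-0.21],0.4]]'
```

```text
time: 7.05
position: [0.5969, -0.1748, 0.1128]
tool_rot: [2.525, 0.187, 0.06]
force: [-0.6, -1.4, -2.4]
grip_width: 0.009
grasp_force: 30.0
time: 7.55
position: [0.5963, -0.1713, 0.1128]
tool_rot: [2.525, 0.187, 0.06]
force: [0.7, -4.2, -1.4]
grip_width: 0.0091
grasp_force: 30.0
```

```bash
python3 -m inch '[[[0,0,0],[0,-0.15,-0.1],0.4],[[0,0,0],[0,-0.15,-0.1],0.4],[[0,0,0],[0,-0.3,-0.21],0.4],[[0,0,0],[0,-0.3,-0.21],0.4],[[0,0,0],[0,-0.3,-0.21],0.4]]'; python3 -m inch '[[[0,0,0],[0,-0.15,-0.1],0.4],[[0,0,0],[0,-0.15,-0.1],0.4],[[0,0,0],[0,-0.3,-0.21],0.4],[[0,0,0],[0,-0.3,-0.21],0.4],[[0,0,0],[0,-0.3,-0.21],0.4]]'
```

```text
time: 8.05
position: [0.5954, -0.1696, 0.1139]
tool_rot: [2.521, 0.186, 0.058]
force: [-1.3, -9.8, 1.0]
grip_width: 0.0092
grasp_force: 30.0
time: 8.55
position: [0.5951, -0.169, 0.116]
tool_rot: [2.516, 0.186, 0.058]
force: [-0.1, -21.7, 4.5]
grip_width: 0.0092
grasp_force: 30.0
```

Run:
```python
from h import *
way([],[],[])
c=B.snapshot('top');a=c['image'][140:270,280:410][:,:,::-1];cv2.imwrite('pics/t5.png',cv2.resize(a,None,fx=4.5,fy=4.5,interpolation=cv2.INTER_CUBIC))
```

```text
t 8.55 bar [ 0.5906 -0.1383  0.1596] F [ -0.1 -21.7   4.5] w 0.0092 gf 30.0 eul [8.400e+00 1.000e-01 1.445e+02] j [ 0.    0.48  1.74 -0.76  0.98  1.89]
```

View pics/t5.png

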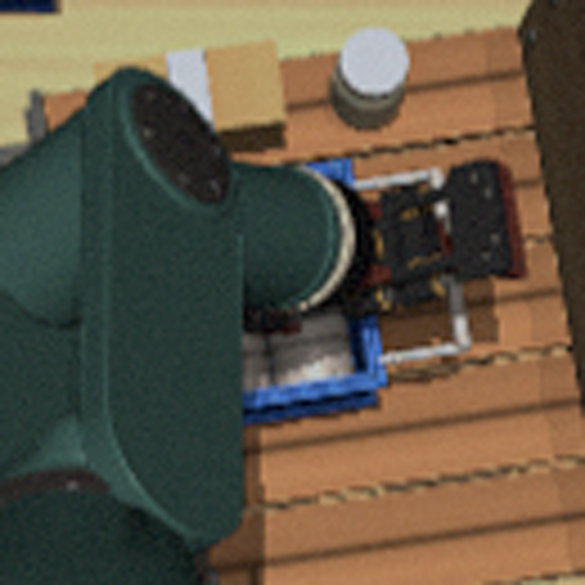

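The top view shows the bar from (440,175) to (467,345) in the crop. That is about 8.4° of yaw, parallel to the bench at 8.5°, and the contact force has risen to 22 N, so the crate is square against the stop. Next is the tipping path.

```bash
cat > path.py <<'E'
import numpy as np
def P(t):
    t=np.radians(t);o,r=((0,60),(-233,98)) if t<.4 else ((0,76),(-227,83))
    return np.array([o[0]+r[0]*np.cos(t)+r[1]*np.sin(t),o[1]-r[0]*np.sin(t)+r[1]*np.cos(t)])/10
def tool(d):return np.array([-.819*d[0]+.574*d[1],-.574*d[0]-.819*d[1]])
E
python3 - <<'E'
from path import *
for a in range(0,105,15):
    print(a,P(a).round(2),[tool(P(a+3*k)-P(a)).round(2).tolist() for k in range(1,6)])
E
```

```text
0 [-23.3  15.8] [[0.25, -1.3], [0.42, -2.61], [0.53, -3.93], [0.57, -5.25], [0.54, -6.58]]
15 [-19.97  21.5 ] [[-0.1, -1.32], [-0.27, -2.63], [-0.46, -3.89], [-0.69, -5.13], [-0.99, -6.36]]
30 [-15.51  26.14] [[-0.36, -1.21], [-0.78, -2.41], [-1.27, -3.57], [-1.82, -4.72], [-2.42, -5.83]]
45 [-10.18  29.52] [[-0.66, -1.08], [-1.38, -2.12], [-2.15, -3.12], [-2.97, -4.09], [-3.85, -5.0]]
60 [-4.16 31.41] [[-0.92, -0.87], [-1.88, -1.69], [-2.89, -2.46], [-3.93, -3.18], [-5.01, -3.84]]
75 [ 2.14 31.67] [[-1.11, -0.6], [-2.26, -1.15], [-3.43, -1.63], [-4.62, -2.05], [-5.83, -2.41]]
90 [ 8.3 30.3] [[-1.23, -0.29], [-2.48, -0.52], [-3.73, -0.69], [-4.99, -0.79], [-6.26, -0.82]]
```

```bash
python3 -m inch '[[[0,0,0],[0,0.25,-1.3],0.4],[[0,0,0],[0,0.42,-2.6],0.4],[[0,0,0],[0,0.53,-3.9],0.4],[[0,0,0],[0,0.57,-5.25],0.4],[[0,0,0],[0,0.54,-6.6],0.4]]'
python3 - <<'E'
from h import *
way([],[],[]); b=bar()-np.array([.5906,-.1383,.158]);print('dy dz',b@YB,b[2],'exp .0333 .057')
E
```

```text
time: 9.1
position: [0.5908, -0.136, 0.1747]
tool_rot: [2.515, 0.185, 0.06]
force: [-1.0, -18.7, 9.2]
grip_width: 0.0093
grasp_force: 30.0
t 9.1 bar [ 0.5862 -0.1052  0.2182] F [ -1.  -18.7   9.2] w 0.0093 gf 30.0 eul [  8.4  -0.  144.4] j [ 0.06  0.4   1.69 -0.71  1.11  1.83]
dy dz 0.03339514902820551 0.06018616899789553 exp .0333 .057
```

```bash
python3 -m inch '[[[0,0,0],[0,-0.05,-1.3],0.4],[[0,0,0],[0,-0.2,-2.6],0.4],[[0,0,0],[0,-0.4,-3.85],0.4],[[0,0,0],[0,-0.6,-5.1],0.4],[[0,0,0],[0,-0.9,-6.3],0.4]]'
python3 - <<'E'
from h import *
way([],[],[]); b=bar()-np.array([.5906,-.1383,.158]);print('dy dz',b@YB,b[2],'exp .0779 .1034')
E
```

```text
time: 9.6
position: [0.5844, -0.091, 0.2203]
tool_rot: [2.518, 0.185, 0.062]
force: [-0.4, -9.9, 8.5]
grip_width: 0.0091
grasp_force: 30.0
t 9.6 bar [ 0.5798 -0.0604  0.2639] F [-0.4 -9.9  8.5] w 0.0091 gf 30.0 eul [ 8.400e+00 -1.000e-01  1.446e+02] j [ 0.14  0.36  1.63 -0.66  1.23  1.82]
dy dz 0.07868062012410396 0.1059447639937662 exp .0779 .1034
```

```bash
python3 -m inch '[[[0,0,0],[0,-0.36,-1.2],0.4],[[0,0,0],[0,-0.78,-2.4],0.4],[[0,0,0],[0,-1.27,-3.55],0.4],[[0,0,0],[0,-1.82,-4.7],0.4],[[0,0,0],[0,-2.42,-5.8],0.4]]'
python3 - <<'E'
from h import *
way([],[],[]); b=bar()-np.array([.5906,-.1383,.158]);print('dy dz',b@YB,b[2],'exp .1312 .1372')
E
```

```text
time: 10.1
position: [0.5761, -0.0369, 0.2526]
tool_rot: [2.521, 0.185, 0.062]
force: [-1.7, -5.2, 6.1]
grip_width: 0.0091
grasp_force: 30.0
t 10.1 bar [ 0.5715 -0.0063  0.2963] F [-1.7 -5.2  6.1] w 0.0091 gf 30.0 eul [ 8.400e+00 -1.000e-01  1.448e+02] j [ 0.24  0.33  1.57 -0.63  1.35  1.84]
dy dz 0.13333313758243995 0.13834350387477598 exp .1312 .1372
```

```bash
python3 -m inch '[[[0,0,0],[0,-0.66,-1.1],0.4],[[0,0,0],[0,-1.38,-2.1],0.4],[[0,0,0],[0,-2.15,-3.1],0.4],[[0,0,0],[0,-2.97,-4.1],0.4],[[0,0,0],[0,-3.85,-5],0.4]]'
python3 - <<'E'
from h import *
way([],[],[]); b=bar()-np.array([.5906,-.1383,.158]);print('dy dz',b@YB,b[2],'exp .1914 .1561')
E
```

```text
time: 10.6
position: [0.5674, 0.023, 0.2721]
tool_rot: [2.521, 0.185, 0.063]
force: [-2.1, -3.7, 12.6]
grip_width: 0.0092
grasp_force: 30.0
t 10.6 bar [0.5627 0.0535 0.3158] F [-2.1 -3.7 12.6] w 0.0092 gf 30.0 eul [  8.4  -0.2 144.7] j [ 0.34  0.34  1.52 -0.61  1.45  1.89]
dy dz 0.193796197754725 0.15777508300501816 exp .1914 .1561
```

```bash
python3 -m inch '[[[0,0,0],[0,-0.6,-0.6],0.4],[[0,0,0],[0,-1.2,-1.2],0.4],[[0,0,0],[0,-1.85,-1.75],0.4],[[0,0,0],[0,-2.5,-2.25],0.4],[[0,0,0],[0,-3.2,-2.75],0.4]]'
python3 - <<'E'
from h import *
from path import *
way([],[],[]); b=bar()-np.array([.5906,-.1383,.158]);dy=b@YB;print('dy dz',dy,b[2])
for a in range(63,80,2):print(a,((P(a)-P(0))/100).round(4))
E
```

```text
time: 11.1
position: [0.5609, 0.0652, 0.2755]
tool_rot: [2.522, 0.185, 0.063]
force: [-3.4, -1.3, 10.1]
grip_width: 0.0094
grasp_force: 30.0
t 11.1 bar [0.5562 0.0956 0.3192] F [-3.4 -1.3 10.1] w 0.0094 gf 30.0 eul [  8.5  -0.2 144.9] j [ 0.41  0.36  1.48 -0.59  1.5   1.94]
dy dz 0.2364211168854319 0.16124342331153094
63 [0.2039 0.1579]
65 [0.2123 0.1588]
67 [0.2207 0.1594]
69 [0.2291 0.1597]
71 [0.2376 0.1597]
73 [0.246  0.1593]
75 [0.2544 0.1587]
77 [0.2628 0.1579]
79 [0.2712 0.1567]
```

Run:
```python
from path import *
for a in(71,81,91,99):print(a,[tool(P(a+2*k)-P(a)).round(2).tolist() for k in range(1,6)])
```

```text
71 [[-0.71, -0.46], [-1.43, -0.89], [-2.17, -1.3], [-2.92, -1.68], [-3.69, -2.04]]
81 [[-0.78, -0.33], [-1.57, -0.63], [-2.36, -0.9], [-3.17, -1.15], [-3.99, -1.37]]
91 [[-0.82, -0.19], [-1.65, -0.35], [-2.48, -0.48], [-3.32, -0.58], [-4.16, -0.65]]
99 [[-0.84, -0.07], [-1.68, -0.12], [-2.53, -0.13], [-3.37, -0.11], [-4.21, -0.07]]
```

```bash
python3 -m inch '[[[0,0,0],[0,-0.7,-0.45],0.4],[[0,0,0],[0,-1.43,-0.9],0.4],[[0,0,0],[0,-2.17,-1.3],0.4],[[0,0,0],[0,-2.9,-1.7],0.4],[[0,0,0],[0,-3.7,-2.05],0.4]]'
python3 - <<'E'
from h import *
way([],[],[]); b=bar()-np.array([.5906,-.1383,.158]);print('dy dz',b@YB,b[2],'exp81 .2795 .1553')
E
```

```text
time: 11.6
position: [0.5545, 0.1075, 0.2705]
tool_rot: [2.524, 0.186, 0.062]
force: [-3.6, -0.0, 8.7]
grip_width: 0.0095
grasp_force: 30.0
t 11.6 bar [0.5499 0.1379 0.3143] F [-3.6 -0.   8.7] w 0.0095 gf 30.0 eul [  8.5  -0.2 144.9] j [ 0.48  0.38  1.45 -0.58  1.54  1.99]
dy dz 0.2791721319636416 0.1563298213087844 exp81 .2795 .1553
```

```bash
python3 -m inch '[[[0,0,0],[0,-0.75,-0.3],0.4],[[0,0,0],[0,-1.55,-0.6],0.4],[[0,0,0],[0,-2.35,-0.9],0.4],[[0,0,0],[0,-3.15,-1.15],0.4],[[0,0,0],[0,-4,-1.37],0.4]]'
python3 - <<'E'
from h import *
from path import *
way([],[],[]); b=bar()-np.array([.5906,-.1383,.158]);print('dy dz',b@YB,b[2],'exp91',(P(91)-P(0))/100)
E
```

```text
time: 12.1
position: [0.5484, 0.1482, 0.2582]
tool_rot: [2.525, 0.186, 0.062]
force: [-2.7, 1.6, 7.9]
grip_width: 0.009
grasp_force: 30.0
t 12.1 bar [0.5438 0.1786 0.302 ] F [-2.7  1.6  7.9] w 0.009 gf 30.0 eul [ 8.50e+00 -1.00e-01  1.45e+02] j [ 0.54  0.42  1.42 -0.56  1.56  2.04]
dy dz 0.32029345017057087 0.1439878366495552 exp91 [0.31994905 0.14351688]
```

```bash
python3 -m inch '[[[0,0,0],[0,-0.8,-0.2],0.4],[[0,0,0],[0,-1.65,-0.35],0.4],[[0,0,0],[0,-2.45,-0.48],0.4],[[0,0,0],[0,-3.3,-0.58],0.4],[[0,0,0],[0,-4.15,-0.65],0.4]]'
python3 - <<'E'
from h import *
from path import *
way([],[],[]); b=bar()-np.array([.5906,-.1383,.158]);print('dy dz',b@YB,b[2],'exp101',(P(101)-P(0))/100)
print([tool(P(101+k)-P(101)).round(2).tolist() for k in range(1,6)])
E
```

```text
time: 12.6
position: [0.5437, 0.1866, 0.2396]
tool_rot: [2.527, 0.187, 0.065]
force: [-0.6, 3.8, 6.2]
grip_width: 0.0092
grasp_force: 30.1
t 12.6 bar [0.539  0.2168 0.2835] F [-0.6  3.8  6.2] w 0.0092 gf 30.1 eul [  8.5  -0.2 145.1] j [ 0.59  0.46  1.4  -0.55  1.57  2.1 ]
dy dz 0.3588586450355011 0.1254588008083021 exp101 [0.3577887  0.12499222]
[[-0.42, -0.03], [-0.84, -0.04], [-1.26, -0.05], [-1.69, -0.06], [-2.11, -0.05]]
```

```bash
python3 -m inch '[[[0,0,0],[0,-0.42,-0.03],0.4],[[0,0,0],[0,-0.84,-0.04],0.4],[[0,0,0],[0,-1.26,-0.05],0.4],[[0,0,0],[0,-1.7,-0.06],0.4],[[0,0,0],[0,-1.7,-0.06],0.4]]'
python3 - <<'E'
from h import *
from path import *
way([],[],[]); b=bar()-np.array([.5906,-.1383,.158]);print('dy dz',b@YB,b[2],'exp105',(P(105)-P(0))/100)
c=B.snapshot('side');cv2.imwrite('pics/s6.png',cv2.resize(c['image'][140:390,230:480,::-1],None,fx=2.4,fy=2.4,interpolation=cv2.INTER_CUBIC))
E
```

```text
time: 13.1
position: [0.5422, 0.2006, 0.2337]
tool_rot: [2.526, 0.185, 0.069]
force: [-5.5, 6.7, 22.3]
grip_width: 0.0091
grasp_force: 30.0
t 13.1 bar [0.5374 0.2309 0.2775] F [-5.5  6.7 22.3] w 0.0091 gf 30.0 eul [  8.5  -0.4 145. ] j [ 0.61  0.48  1.39 -0.54  1.57  2.12]
dy dz 0.3730433416238359 0.11953223237639302 exp105 [0.37192377 0.11578318]
```

View pics/s6.png

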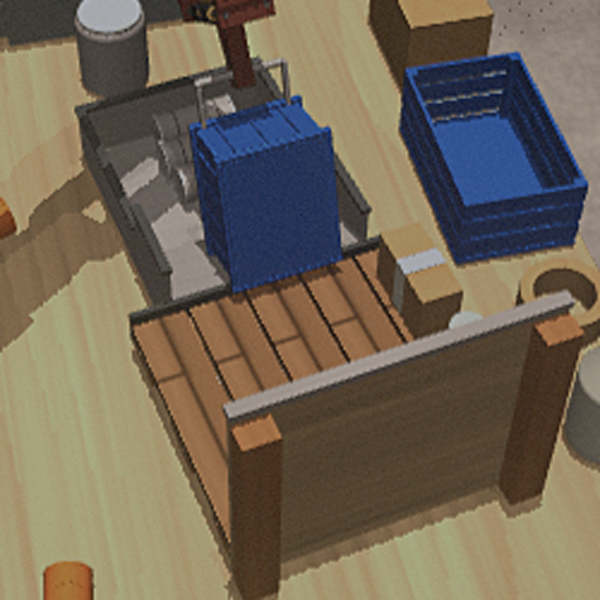

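The side view shows the crate lying on its side on the chute, with tins in the tray near (170,150) in the crop. The force says it is resting, so I'll relieve the load, release and back off.

```bash
python3 -m inch '[[[0,0,0],[0,0.1,-0.15],0.4],[[0,0,0],[0,0.17,-0.25],0.4],[[0,0,0],[0,0.17,-0.25],0.4],[[0,0,0],[0,0.17,-0.25],0.4],[[0,0,0],[0,0.17,-0.25],0.4]]'; python3 -m inch '[[[0,0,0],[0,0,0],1.2],[[0,0,0],[0,0,0],1.8],[[0,0,0],[0,0,0],2.4],[[0,0,0],[0,0,0],3],[[0,0,0],[0,0,0],3]]'
```

```text
time: 13.65
position: [0.5419, 0.1999, 0.234]
tool_rot: [2.526, 0.187, 0.065]
force: [-2.1, 3.2, 9.2]
grip_width: 0.0094
grasp_force: 30.0
time: 14.15
position: [0.5408, 0.1988, 0.2319]
tool_rot: [2.525, 0.187, 0.059]
force: [0.0, 0.9, 0.5]
grip_width: 0.0299
grasp_force: 0.0
```

```bash
python3 -m inch '[[[0,0,0],[0,0,-2],3],[[0,0,0],[0,0,-4.5],3],[[0,0,0],[0,0,-8],3],[[0,0,0],[0,0,-12],3],[[0,0,0],[0,0,-16],3]]'; python3 -m inch '[[[0,0,0],[0,4,-3],3],[[0,0,0],[-4,4,-3],3],[[0,0,0],[-8,4,-3],3],[[0,0,0],[-12,4,-3],3],[[0,0,0],[-16,4,-3],3]]'
python3 - <<'E'
from h import *;import pickle
d={n:B.snapshot(n) for n in('top','side')};pickle.dump(d,open('s9.pkl','wb'))
c=d['top'];im=np.ascontiguousarray(c['image']);hsv=cv2.cvtColor(im,cv2.COLOR_RGB2HSV)
m=cv2.inRange(hsv,(105,120,40),(125,255,255));m[:145]=0;m[290:]=0;m[:,:160]=0;m[:,400:]=0
r=cv2.minAreaRect(cv2.findNonZero(m));print('crate rect',r)
o=np.array([.538,.0845,0]);X=np.array([.989,.148,0])
b=cv2.boxPoints(r);q=ray(c,b,.15)-o;print(np.c_[q@X,q@YB].round(3).tolist())
# tins: bright in the tray, project tray region to bench coords with value
T=o+.238*YB
pts=[o+x*X+y*YB+[0,0,.03] for y in np.arange(.12,.36,.012) for x in np.arange(-.12,.121,.02)]
uv=proj(c,pts).round().astype(int);g=cv2.cvtColor(im,cv2.COLOR_RGB2GRAY)
print(np.array([g[v,u] for u,v in uv]).reshape(-1,13))
E
```

```text
time: 14.65
position: [0.5269, 0.2901, 0.3642]
tool_rot: [2.525, 0.187, 0.059]
force: [0.1, 0.0, 0.1]
grip_width: 0.0302
grasp_force: 0.0
time: 15.15
position: [0.3698, 0.2501, 0.4105]
tool_rot: [2.525, 0.186, 0.06]
force: [-0.1, 0.6, 0.1]
grip_width: 0.03
grasp_force: 0.0
crate rect ((274.8617858886719, 210.6497802734375), (61.93980407714844, 53.042808532714844), 82.50414276123047)
[[0.115, 0.134], [0.113, -0.013], [-0.059, -0.011], [-0.057, 0.134]]
[[ 97 175 177 180  86  65  78  84  79  83  82  63  82]
 [ 95 183 185 183 184  60  82  84  80  81  83  73  76]
 [ 94 183 184 184 182  77  71  78  75  74  76  77  58]
 [ 93 183 183 183 179 183  62 183 184 181 184 187  62]
 [ 91 185 183 183 185 184 159 159 159 160 153 144 133]
 [ 55 183 185 181 181 183 185 180 181 184 185 183  78]
 [ 67 182 179 182 187 186 181 183 182 181 181 182  83]
 [ 57 183 184 183 148  71  65  63  70  72 184 184  79]
 [ 44 182 184 183 154 130 127 132 135 144 184 181  80]
 [ 46 184 183 183  90 181 179 180 186 181 180 180  74]
 [ 50 180 183 183 157 151 152 163 156 153 188 180  78]
 [ 67 183 182 180  82  91  71 111 108 105 172 181  83]
 [ 44 185 183 185  91 115 121 111 121 122 184 182  77]
 [ 29  30 183 180  46 164 170 159 159 167 181 182  75]
 [ 34  20 175 184  77 175 172 182 182 176 180 180  70]
 [ 45  41  44  47  83 137 132 139 139 134 183 178  73]
 [ 25  32  32  36 175  87  86  74  83  83 112 184  83]
 [ 19  28  30  28 149 140 114 137 137 110 163 181  74]
 [ 50  49  43  41 137 178 136 182 183 137 179 182  78]
 [ 39  31  35  42  93 150 112 143 153 102 169 112  77]]
```

All three tins lie side by side in the tray at about y = 0.225, 0.277 and 0.328 in the bench frame, and the crate is square on the chute. The arm is clear, so I'm handing in.

```bash
python3 -m inch '[[[0,0,0],[0,0,0],3],[[0,0,0],[0,0,0],3],[[0,0,0],[0,0,0],3],[[0,0,0],[0,0,0],3],[[0,0,0],[0,0,0],3]]'; python3 -c "
from bench import *
print(finish_job())"
```

```text
time: 15.75
position: [0.3719, 0.2506, 0.4103]
tool_rot: [2.524, 0.186, 0.06]
force: [0.2, 0.2, 0.1]
grip_width: 0.0302
grasp_force: 0.0
the job is handed in; nothing more can be done
None
```

The crate was pushed square to the stop, tipped over it and left lying on its side on the chute with all three tins in the tray; the gripper is clear, and I handed the job in at 15.75 s, with no verdict returned.

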